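# Turn the wax-jar carousel to the red lid

## Robot

A 6-joint arm with a two-finger parallel gripper is mounted at the origin on the work surface. World frame = base frame: x ahead of the robot, y to its left, z up, the work surface at z = 0. Lengths are in m, angles in degrees, forces in N, time in s.
With the tool pointing down it reaches from about 0.4 to 0.825 m from the base axis. Payload 7 kg.
Tool frame: the origin (TCP) lies midway between the tips of the shut fingers; the grasp point (between the pads) lies r.hold_point_z behind it (r.hold_point_z is the distance from the TCP to the grasp point, in m); z points along the fingers, x is the direction in which the jaws open and shut, and the axes are right-handed (so a half turn about z gives the same grasp; the last joint's range is limited). The gripper opens to 88 mm and grips with 3 to 60 N. Pads are 19 mm wide; open, the fingers measure 130 mm over their backs; the gripper's body (78 mm by 193 mm) begins 47 mm behind the grasp point.
Start: joints at [-47.55, 20.546, 0.682, 0, -70.136, -16.507], TCP at [0.295, -0.607, 0.227] pointing down, gripper open.
Joint ranges: [-176.03, 176.03], [-82.01, 121.73], [-58.28, 71.71], [-173.87, 95.51], [-174.79, -0.11], [-173.66, 173.66]. Speed limits (degrees/s): [136.94, 136.94, 172.46, 180, 180, 180].

## Interface

Orientations are given as [roll, pitch, yaw] about the fixed x, y, z axes, in that order (R = Rz(yaw) Ry(pitch) Rx(roll)).
In Python, from plant import get_state, viewer, close_job, r gives the robot as it stands.
- The arm moves only by the tool apply_moves, never from a script. Its argument "plan" is a list of rows, each a list of 3 entries, a list of its own where there are three numbers: the closure in counts, from 0 (fully open) to 255 (shut), then the shift along the tool's x, y, z in units of 50 mm (1.0 is 50 mm), then the turn about the tool's z in units of 6 degrees (1.0 is 6 degrees). A call has 1 to 12 rows; each row shifts and turns the commanded pose from where the row before left it, along the tool's axes as they then stand; what a row does not reach is not made up. A row lasts 1/8 s, in which the tool goes at most 62.5 mm and 10.7 degrees, less where a joint would pass 70% of its speed; a pose out of reach is approached as far as the arm can. A call is refused whole if a number of a shift passes 1 or a number of a turn 1, either way. A call with a gripper value outside its range is refused whole. The fingers move at their own pace and stop on an object; "squeeze" is the grip in N (left out, the last holds). Time passes only in rows, so rows that do not move let the fingers close. It gives the time, the measured TCP pose, the force and the opening at its end, in the units of the state.
- get_state(): the state, without advancing time (a new reading comes with each control period).
- viewer.capture(name): name is "scene" or "top" or "wrist"; returns a dict with "frame" (420x560x3 uint8, blue, green, red), "K" (3x3 intrinsics, pixels), "R" (3x3) and "t" (3): a world point X has camera coordinates R X + t; the wrist camera has in their place "mount" (4x4, takes a point from camera to tool coordinates, whose origin is the TCP and whose axes are the tool frame's). Camera axes: x right, y down, z forward; pixel columns grow to the right and rows downward; lengths in m; the calibration is good to about 2 mm. A picture is of the moment at which its call begins: read the wrist's pose just before it. There is no depth.
- close_job(): hands the job in, once; it reports no verdict.
The state is a dict: "time_s": time; "joints": joint angles; "qd": joint speeds; "joint_torque": joint torques, N m; "tcp_pos": TCP position; "eef_rot": TCP orientation; "contact_force": force on the tool from outside, world axes, zero at the start; "moment": the same for the moment, N m; "gripper_width": finger opening in m.
Only numpy, scipy, OpenCV 4.12 (cv2) and the standard library are available. Lean on these libraries where they do the work, as an engineer would, in place of code of your own. Each camera call takes 0.05 s, during which the arm holds its last target.

## Task

On the bookseller's repair desk, turn the wooden jar carousel by pushing the pegs on its rim with the fingertips, until the jar with the red lid faces front, lined up with the white pointer, and leave it at rest there. Do not pinch or force the carousel, and do not touch, lift or tip any of the jars: they ride round upright in their wells. Leave the books, mug, magnifier and brush where they lie.

Things in the scene. Friction and masses are not known exactly. Their poses are not given: they have to be found in the camera images.
- stand: fixed dark wooden stand of the carousel, 220 x 220 x 14 mm, under the disc. Origin: on the turning axis, at desk level; z up; its own -x axis is the carousel's front, where a dark tongue 70 mm wide sticks out from under the disc to 220 mm from the axis, carrying a flat white pointer (20 mm wide, its diamond tip 212 mm from the axis, 13 mm above the desk)
- carousel: pale wooden disc, 300 mm across, 18 mm thick, top 42 mm above the desk; turns either way without stops on a stiff bearing (1.5 N at the rim; after a brisk push it coasts a few degrees). Origin: on the turning axis at its underside; its axes turn with it. Four wells (rings 60 mm across, 8 mm tall) lie 75 mm from the axis at 0, 90, 180, 270 degrees from its x axis, a jar in each (tops 97 mm above the desk)
- peg0 (a point): top centre of one of eight identical upright dark steel pegs on the disc's rim, 14 mm across, 28 mm tall, tops 70 mm above the desk. All stand 138 mm from the turning axis, 45 degrees apart; this one at 22.5 degrees from the carousel's own x axis towards its y axis
- red_jar: squat wax jar, 48 mm across, 55 mm tall, glass with a red lid; loose, upright in one of the four wells (which one varies). Origin: centre of its underside; z up
- blue_jar: squat wax jar, 48 mm across, 55 mm tall, glass with a blue lid; loose, upright in one of the four wells (which one varies). Origin: centre of its underside; z up
- white_jar: squat wax jar, 48 mm across, 55 mm tall, glass with a white lid; loose, upright in one of the four wells (which one varies). Origin: centre of its underside; z up
- black_jar: squat wax jar, 48 mm across, 55 mm tall, glass with a black lid; loose, upright in one of the four wells (which one varies). Origin: centre of its underside; z up
- green_book: bystander: closed green book, 210 x 150 x 32 mm, lying left of the carousel. Origin: centre of its underside
- red_book: bystander: closed red book, 190 x 130 x 26 mm, lying to the right. Origin: centre of its underside
- magnifier: bystander: magnifying glass lying flat to the right, brass ring 78 mm across, 14 mm high, wooden handle reaching 137 mm along its x axis. Origin: under the centre of the lens
- mug: bystander: white mug, 76 mm across, 90 mm tall, to the left. Origin: centre of its underside
- brush: bystander: paste brush 180 mm long lying far right. Origin: under its middle
Mind the look-alikes: they are no part of the job. What is shaped like the red_jar but orange or yellow is not meant.

How it is judged:
By the outcome, as a careful person would: the job done as asked, in the order asked, and still so for the second after the job is handed in, with the robot touching nothing.
It also fails if it takes over 56 s, if anything falls off the work surface, if the arm or the gripper's body presses on something with over 40 N, if the wrist force passes 120 N, or if a joint passes its speed limit or range.

## Working session

There is one attempt and no reset: what is moved stays moved. The work goes in short steps, Python scripts to look and compute and a tool call to move; the robot and the scene stay as the last step left them, time stands still between calls to the robot, and variables do not carry over. Pictures are saved under pics/ and viewed, and the job is handed in when it is done.

Besides the shell and the picture viewer there is one more tool, called as name(argument=value, ...) on one line, values as JSON. apply_moves: Moves the arm, as the interface text tells. Its arguments: {"type":"object","properties":{"plan":{"type":"array","items":{"type":"array"}},"squeeze":{"type":"number"}},"required":["plan"]}

```bash
ls; mkdir -p pics; python3 - <<'E'
from plant import get_state, viewer, r
import cv2
print(get_state(), r.hold_point_z)
for n in ("scene","top"):
    c=viewer.capture(n); cv2.imwrite(f"pics/{n}0.png",c["frame"]); print(n,c["K"],c["R"],c["t"])
E
```

```text
pics
{'time_s': 0.0, 'joints': array([-4.75498576e+01,  2.05901638e+01,  6.33637351e-01, -2.12647108e-02,
       -7.01365772e+01, -1.65057915e+01]), 'qd': array([ 0.11840825, -0.05348911,  0.02888091,  0.00618855, -0.02302222,
        0.02555158]), 'joint_torque': array([-1.56618033e-03, -5.82715523e+01,  2.93035895e+01,  6.99687347e+00,
        6.42518105e-03, -1.58084058e-04]), 'tcp_pos': array([ 0.29506019, -0.60653912,  0.22563241]), 'eef_rot': array([-1.79992712e+02, -9.49469864e-02,  1.15937103e+02]), 'contact_force': array([ 0.39960473,  0.02321665, -0.97459695]), 'moment': array([0.03668785, 0.00309945, 0.02958288]), 'gripper_width': 0.08777253605416459} 0.0188
scene [[393.54414679   0.         277.46049654]
 [  0.         393.54414679 203.47111976]
 [  0.           0.           1.        ]] [[-4.85642398e-01  8.74157500e-01 -3.54591845e-04]
 [ 5.00446930e-01  2.77693063e-01 -8.20024044e-01]
 [-7.16731701e-01 -3.98415898e-01 -5.72328962e-01]] [ 0.27807463 -0.20019701  1.47841542]
top [[408.44159493   0.         283.79203011]
 [  0.         408.44159493 211.30874885]
 [  0.           0.           1.        ]] [[-1.48615593e-04 -9.99942341e-01  1.07374219e-02]
 [-9.97010126e-01 -6.81527250e-04 -7.72680084e-02]
 [ 7.72708711e-02 -1.07168016e-02 -9.96952538e-01]] [-0.01518351  0.53540477  1.05320832]
```

View pics/top0.png

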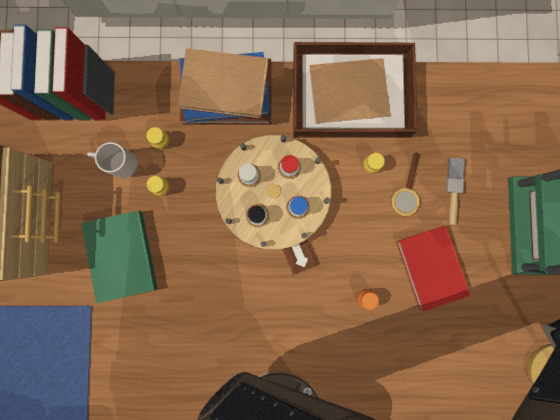

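View pics/scene0.png

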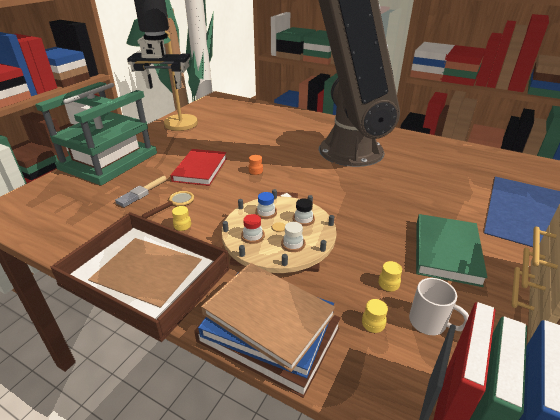

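The top view shows the carousel disc centred near pixel (273,191). The red lid is at (290,165), blue at (298,205), and the pointer tip near (304,265). Next I'll measure these.

```bash
cat > h.py <<'E'
import numpy as np, cv2
from plant import get_state, viewer
def ray(c,px,z):
    d=c["R"].T@(np.linalg.inv(c["K"])@[px[0],px[1],1.]); o=-c["R"].T@c["t"]
    return o+d*(z-o[2])/d[2]
def proj(c,X):
    p=c["K"]@(c["R"]@np.array(X)+c["t"]); return p[:2]/p[2]
def blobs(m,amin,amax=1e9):
    n,l,s,ce=cv2.connectedComponentsWithStats(m.astype(np.uint8))
    return [(ce[i],s[i,4]) for i in range(1,n) if amin<=s[i,4]<=amax]
def measure(c,verbose=True,roi=(195,125,355,285)):
    f=c["frame"]; hsv=cv2.cvtColor(f,cv2.COLOR_BGR2HSV)
    H,S,V=[hsv[...,i].astype(int) for i in range(3)]
    R=np.zeros(H.shape,bool); R[roi[1]:roi[3],roi[0]:roi[2]]=1
    out={}
    out['red']=blobs(R&((H<6)|(H>174))&(S>180)&(V>110),40)
    out['blue']=blobs(R&(H>100)&(H<125)&(S>150)&(V>80),40)
    out['dark']=blobs(R&(V<70),8,120)
    out['white']=blobs(R&(S<60)&(V>170),30)
    return out
E
python3 - <<'E'
from h import *
c=viewer.capture("top"); o=measure(c)
zz=dict(red=.097,blue=.097,dark=.065,white=.097)
for k,v in o.items():
    for p,a in v: print(k,p.round(1),a,ray(c,p,zz[k]).round(4), ray(c,p,.013).round(4) if k=='white' else '')
f=c["frame"][125:285,195:355]; cv2.imwrite("pics/top_crop.png",cv2.resize(f,(600,600),interpolation=cv2.INTER_CUBIC))
E
```

```text
red [289.5 163.3] 211 [ 0.6483 -0.0282  0.097 ] 
blue [298.3 205.1] 210 [ 0.5449 -0.0498  0.097 ] 
dark [298.9 126.6] 21 [ 0.7499 -0.0532  0.065 ] 
dark [283.9 139.8] 9 [ 0.7153 -0.0148  0.065 ] 
dark [243.8 148. ] 8 [0.6938 0.0875 0.065 ] 
white [331.9 125.7] 109 [ 0.7432 -0.1338  0.097 ] [ 0.7677 -0.1448  0.013 ]
white [246.8 171.9] 236 [0.6265 0.0766 0.097 ] [0.6412 0.0834 0.013 ]
white [299.2 255.7] 177 [ 0.4216 -0.0515  0.097 ] [ 0.419  -0.0556  0.013 ]
```

View pics/top_crop.png

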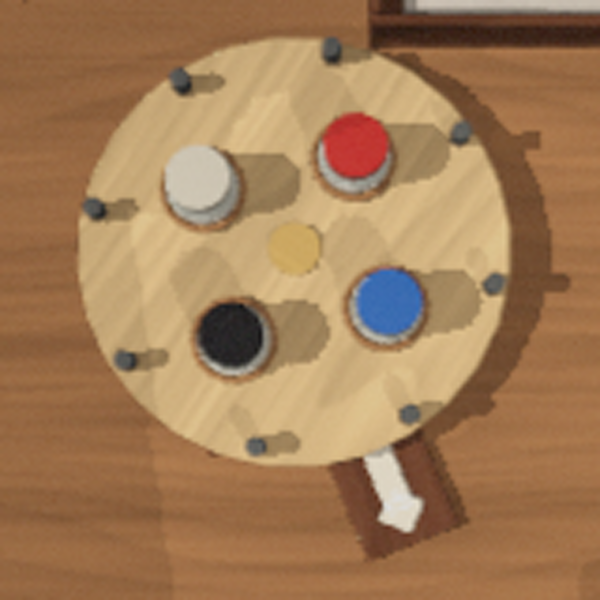

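```bash
python3 - <<'E'
from h import *
from scipy.optimize import least_squares
c=viewer.capture("top"); f=c["frame"]; hsv=cv2.cvtColor(f,cv2.COLOR_BGR2HSV).astype(int)
off=np.array([195,125])
pts=[(333,45),(180,76),(90,206),(122,357),(255,444),(408,412),(495,282),(461,130)]
W=np.array([ray(c,np.array(p)/3.75+off-.4,.070)[:2] for p in pts])
def res(q): return np.hypot(W[:,0]-q[0],W[:,1]-q[1])-.138
q=least_squares(res,[.58,0]).x; print("centre pegs",q,(res(q)*1e3).round(1))
# disc
m=((hsv[...,0]>12)&(hsv[...,0]<28)&(hsv[...,2]>150)&(hsv[...,1]<160)).astype(np.uint8)
R=np.zeros_like(m);R[125:285,195:355]=1;m*=R
cs,_=cv2.findContours(m,cv2.RETR_EXTERNAL,cv2.CHAIN_APPROX_NONE); k=cv2.convexHull(max(cs,key=cv2.contourArea))
P=np.array([ray(c,p,.042)[:2] for p in k[:,0]])
(e,rr)=cv2.minEnclosingCircle((P*1000).astype(np.float32)); print("disc",e,rr)
a=np.degrees(np.arctan2(*(W-q).T[::-1])); print(a.round(1))
ph=np.degrees(np.angle(np.mean(np.exp(1j*8*np.radians(a)))))/8; print("peg phase mod45",ph)
for n,p in dict(red=(289.5,163.3),blue=(298.3,205.1),white=(200,178),black=(230,335)).items():
    p=np.array(p) if n in('red','blue') else np.array(p)/3.75+off-.4
    d=ray(c,p,.097)[:2]-q; print(n,np.hypot(*d),np.degrees(np.arctan2(d[1],d[0])))
for p in [(376,450),(408,530),(299.2*1,0)]:
    pass
tip=ray(c,np.array((408,533))/3.75+off-.4,.013)[:2]-q
cen=ray(c,(299.2,255.7),.013)[:2]-q
for d in(tip,cen): print("pointer",np.hypot(*d),np.degrees(np.arctan2(d[1],d[0])))
# white pointer axis
w=((hsv[...,1]<70)&(hsv[...,2]>150)); ys,xs=np.nonzero(w[240:275,285:315]); 
Q=np.array([ray(c,(x+285,y+240),.013)[:2] for x,y in zip(xs,ys)]); u,s,vt=np.linalg.svd(Q-Q.mean(0)); print("axis",np.degrees(np.arctan2(vt[0,1],vt[0,0])),Q.mean(0)-q, (Q.mean(0)))
# far extreme
r_=np.hypot(*(Q-q).T); i=np.argsort(-r_)[:5]; print(r_[i], np.degrees(np.arctan2((Q-q)[i,1],(Q-q)[i,0])))
E
```

```text
centre pegs [0.58724969 0.01347949] [-0.3 -1.2  0.5 -0.6 -0.8 -0.7  0.3 -0.9]
disc (501.09124755859375, 10.914810180664062) 253.89634704589844
[ -11.3   34.    79.8  124.1  169.6 -145.9 -101.1  -55.9]
peg phase mod45 -10.839059762548878
red 0.07391702246937072 -34.42830287801846
blue 0.07615066132114451 -123.9151850417243
white 0.0719081815071495 57.19987962867719
black 0.07579306148597784 147.9129757706957
pointer 0.21261279251555787 -157.89533383476495
pointer 0.18183248721250153 -157.67359420734178
axis -157.46157133086152 [-0.1676553  -0.06966264] [ 0.41959439 -0.05618315]
[0.2114517  0.21045122 0.21009584 0.20947889 0.20905564] [-157.30363555 -157.9625925  -156.36674149 -158.62772084 -157.0256285 ]
```

The red jar sits at about -33.4° and the front at -157.7°, so the disc needs roughly -124° (clockwise seen from above). I'll push the peg at -56° along an arc with the shut fingertips, starting by moving above the entry gap.

apply_moves(plan=[[255, [0.5, 1, 0], 0], [255, [0.5, 1, 0], 0], [255, [0.5, 1, 0], 0], [255, [0.5, 1, 0], 0], [255, [0.5, 1, 0], 0], [255, [0.5, 1, 0], 0], [255, [0.5, 1, 0], 0], [255, [0.5, 1, 0], 0], [255, [0.5, 1, 0], 0], [255, [0.5, 1, 0], 0], [255, [0.5, 0.95, 0], 0], [255, [0.5, 0.95, 0], 0]], squeeze=5)

```text
time_s: 1.7
tcp_pos: [0.6999, -0.0753, 0.2264]
eef_rot: [-180.0, -0.0, 116.0]
contact_force: [1.4, -0.2, -0.1]
gripper_width: 0.0006
```

apply_moves(plan=[[255, [0, 0, 0], -1], [255, [0, 0, 0], -1], [255, [0, 0, 0], -1], [255, [0, 0, 0], -1], [255, [0, 0, 0], -1], [255, [0, 0, 0], -1], [255, [0, 0, 0], -1], [255, [0, 0, 0], -1], [255, [0, 0, 0], -1], [255, [0, 0, 0], -1]])

```text
time_s: 2.95
tcp_pos: [0.6989, -0.0768, 0.2262]
eef_rot: [180.0, -0.0, 176.1]
contact_force: [-0.5, 0.3, 0.6]
gripper_width: 0.0007
```

apply_moves(plan=[[255, [0, 0, 0], -1], [255, [0, 0, 0], -1], [255, [0, 0, 0], -1], [255, [0, 0, 0], -1], [255, [0, 0, 0], -1], [255, [0, 0, 0], -1], [255, [0, 0, 0], -1], [255, [0, 0, 0], -1], [255, [0, 0, 0], -1], [255, [0, 0, 0], -0.7], [255, [0, 0, 0], 0], [255, [0, 0, 0], 0]])

```text
time_s: 4.45
tcp_pos: [0.699, -0.0769, 0.2264]
eef_rot: [180.0, -0.0, -126.0]
contact_force: [-0.1, -0.5, -0.2]
gripper_width: 0.0006
```

apply_moves(plan=[[255, [-0.15, 0.08, 0.5], 0], [255, [0, 0, 0.8], 0], [255, [0, 0, 0.8], 0], [255, [0, 0, 0.6], 0], [255, [0, 0, 0.4], 0], [255, [0, 0, 0.2], 0], [255, [0, 0, 0.1], 0], [255, [0, 0, 0.06], 0], [255, [0, 0, 0], 0], [255, [0, 0, 0], 0]])

```text
time_s: 5.7
tcp_pos: [0.7006, -0.0685, 0.0543]
eef_rot: [-180.0, 0.0, -125.9]
contact_force: [1.0, 0.4, 0.3]
gripper_width: 0.0003
```

```bash
python3 - <<'E'
from h import *
s=get_state(); print(s['time_s'],s['tcp_pos'],s['eef_rot'],s['contact_force'])
c=viewer.capture("top"); cv2.imwrite("pics/t1.png",cv2.resize(c["frame"][105:285,195:375],(600,600),interpolation=cv2.INTER_CUBIC))
c=viewer.capture("scene"); cv2.imwrite("pics/s1.png",cv2.resize(c["frame"][120:300,180:360],(600,600),interpolation=cv2.INTER_CUBIC))
E
```

```text
5.7 [ 0.70056422 -0.06846671  0.05426824] [-1.79956813e+02  3.81865312e-02 -1.25857959e+02] [1.02596988 0.37875292 0.30745903]
```

View pics/t1.png

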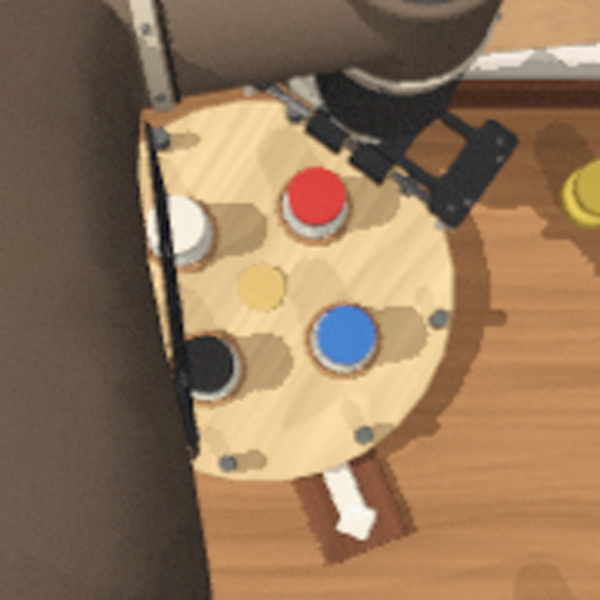

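View pics/s1.png

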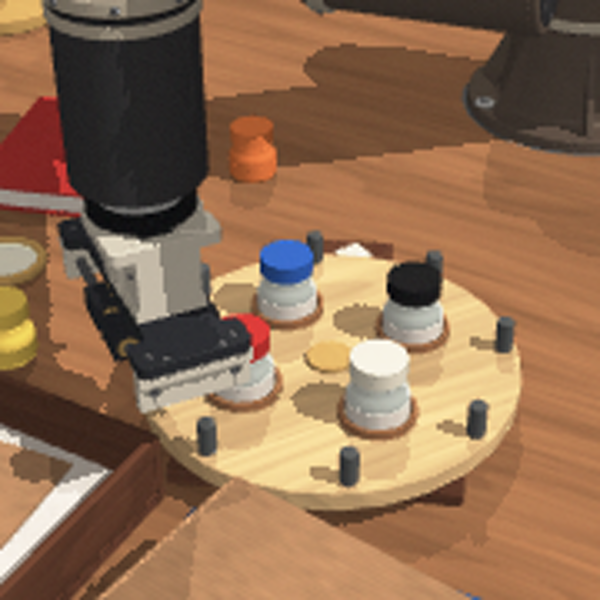

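The fingertips are down between two pegs and clear of the red jar, with no contact force. Now the arc push.

apply_moves(plan=[[255, [0.147, 0.004, 0.02], 0.5], [255, [0.147, 0.004, 0.02], 0.5], [255, [0.147, 0.004, 0], 0.5], [255, [0.147, 0.004, 0], 0.5], [255, [0.147, 0.004, 0], 0.5], [255, [0.147, 0.004, 0], 0.5], [255, [0.147, 0.004, 0], 0.5], [255, [0.147, 0.004, 0], 0.5], [255, [0.147, 0.004, 0], 0.5], [255, [0.147, 0.004, 0], 0.5]])

```text
time_s: 7.05
tcp_pos: [0.6443, -0.1143, 0.052]
eef_rot: [-180.0, 0.1, -155.9]
contact_force: [1.2, 0.9, -0.1]
gripper_width: 0.0006
```

```bash
cat > look.py <<'E'
import sys
from h import *
q=np.array([.58725,.01348])
s=get_state(); d=s['tcp_pos'][:2]-q
print(s['time_s'].__round__(2),s['tcp_pos'].round(4),s['eef_rot'].round(1),s['contact_force'].round(1),"finger ang",np.degrees(np.arctan2(d[1],d[0])).round(1),"R",np.hypot(*d).round(4))
n=sys.argv[1]
c=viewer.capture("top"); cv2.imwrite(f"pics/t{n}.png",cv2.resize(c["frame"][125:285,195:355],(600,600),interpolation=cv2.INTER_CUBIC))
o=measure(c)
for k in('red','blue'):
    for p,a in o[k]:
        e=ray(c,p,.097)[:2]-q; print(k,a,p.round(1),"R",np.hypot(*e).round(4),"ang",np.degrees(np.arctan2(e[1],e[0])).round(1))
E
python3 look.py 2
```

```text
7.05 [ 0.6443 -0.1143  0.052 ] [-1.800e+02  1.000e-01 -1.559e+02] [ 1.2  0.9 -0.1] finger ang -65.9 R 0.14
red 132 [297.4 169.2] R 0.0767 ang -52.9
blue 208 [291.5 212.4] R 0.0762 ang -142.3
```

View pics/t2.png

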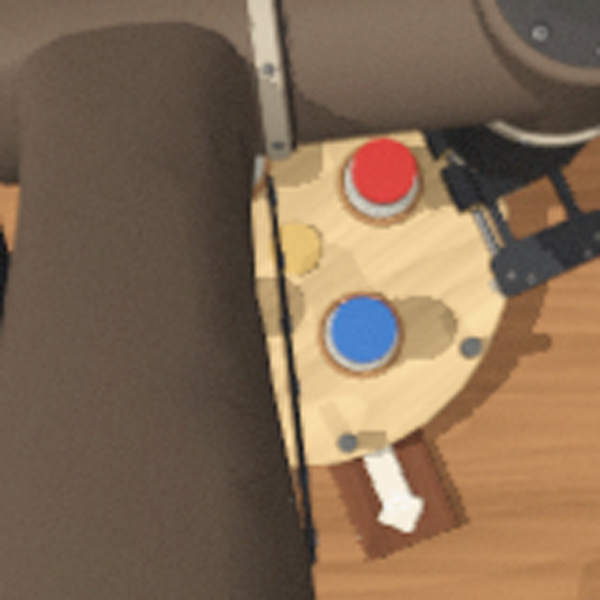

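The disc has turned about 18.4°, with blue now at -142.3° against -123.9° before. The finger trails the peg by about 8.4°, and forces are small. I'll continue the arc.

apply_moves(plan=[[255, [0.147, 0.004, 0], 0.5], [255, [0.147, 0.004, 0], 0.5], [255, [0.147, 0.004, 0], 0.5], [255, [0.147, 0.004, 0], 0.5], [255, [0.147, 0.004, 0], 0.5], [255, [0.147, 0.004, 0], 0.5], [255, [0.147, 0.004, 0], 0.5], [255, [0.147, 0.004, 0], 0.5], [255, [0.147, 0.004, 0], 0.5], [255, [0.147, 0.004, 0], 0.5], [255, [0.147, 0.004, 0], 0.5], [255, [0.147, 0.004, 0], 0.5]])

```text
time_s: 8.6
tcp_pos: [0.5581, -0.1235, 0.0521]
eef_rot: [180.0, 0.1, 168.1]
contact_force: [1.2, 0.1, -0.4]
gripper_width: 0.0004
```

```bash
python3 look.py 3
```

```text
8.6 [ 0.5581 -0.1235  0.0521] [1.800e+02 1.000e-01 1.681e+02] [ 1.2  0.1 -0.4] finger ang -102.0 R 0.1401
blue 89 [274.9 222.1] R 0.0843 ang -175.9
```

View pics/t3.png

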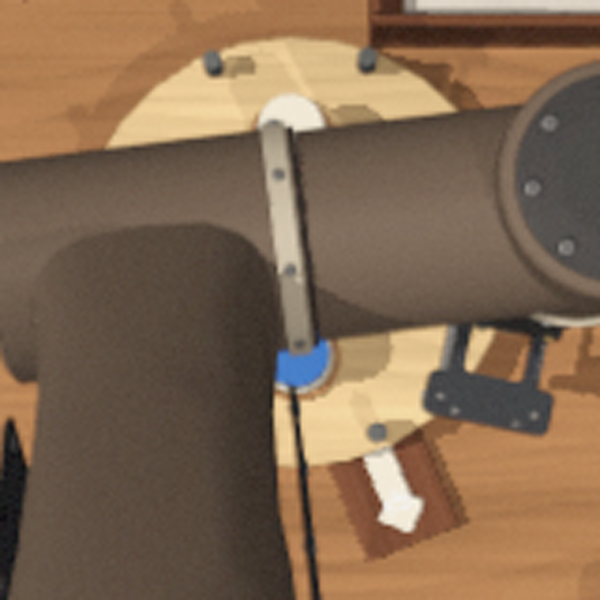

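The finger is at -102.0° with R = 0.140 and the push is going as planned. About 70° of finger travel remains.

apply_moves(plan=[[255, [0.147, 0.004, 0], 0.5], [255, [0.147, 0.004, 0], 0.5], [255, [0.147, 0.004, 0], 0.5], [255, [0.147, 0.004, 0], 0.5], [255, [0.147, 0.004, 0], 0.5], [255, [0.147, 0.004, 0], 0.5], [255, [0.147, 0.004, 0], 0.5], [255, [0.147, 0.004, 0], 0.5], [255, [0.147, 0.004, 0], 0.5], [255, [0.147, 0.004, 0], 0.5], [255, [0.147, 0.004, 0], 0.5], [255, [0.147, 0.004, 0], 0.5]])

```text
time_s: 10.15
tcp_pos: [0.4829, -0.08, 0.052]
eef_rot: [179.9, 0.0, 132.1]
contact_force: [1.1, -1.0, -0.4]
gripper_width: 0.0004
```

apply_moves(plan=[[255, [0.147, 0.004, 0], 0.5], [255, [0.147, 0.004, 0], 0.5], [255, [0.147, 0.004, 0], 0.5], [255, [0.098, 0.002, 0], 0.333], [255, [0.098, 0.002, 0], 0.333], [255, [0.098, 0.002, 0], 0.333], [255, [0.049, 0.001, 0], 0.167], [255, [0.049, 0.001, 0], 0.167], [255, [0.049, 0.001, 0], 0.167], [255, [0, 0, 0], 0], [255, [0, 0, 0], 0]])

```text
time_s: 11.52
tcp_pos: [0.458, -0.0434, 0.0514]
eef_rot: [-180.0, -0.0, 114.2]
contact_force: [-0.4, 0.2, -0.4]
gripper_width: 0.0005
```

```bash
python3 look.py 4; python3 - <<'E'
from h import *
c=viewer.capture("scene"); cv2.imwrite("pics/s4.png",cv2.resize(c["frame"][150:290,190:370],(792,616),interpolation=cv2.INTER_CUBIC)[:600])
E
```

```text
11.53 [ 0.458  -0.0434  0.0514] [-180.    -0.   114.2] [-0.4  0.2 -0.4] finger ang -156.2 R 0.1412
red 65 [289.2 207.9] R 0.0643 ang -140.4
blue 206 [248.5 206.4] R 0.0744 ang 128.0
```

View pics/t4.png

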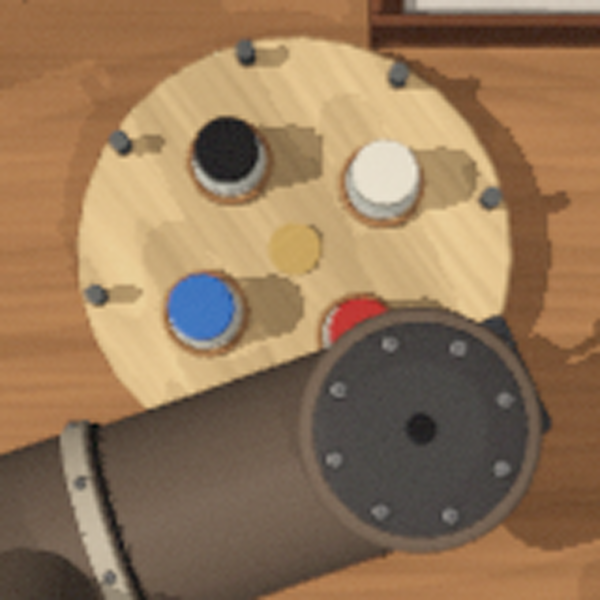

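View pics/s4.png

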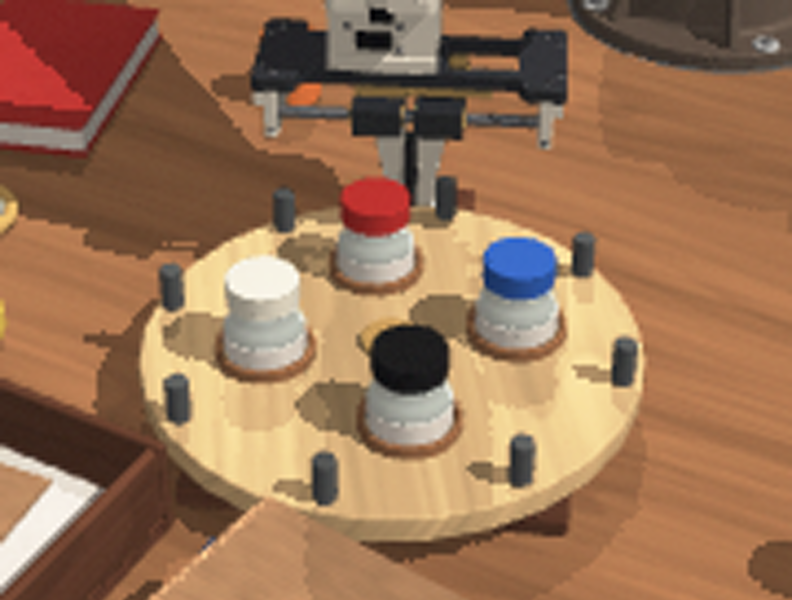

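About 108° done and roughly 15–16° to go. I'll finish slowly at 8°/s, stopping a little short.

apply_moves(plan=[[255, [0.098, 0.002, 0], 0.333], [255, [0.098, 0.002, 0], 0.333], [255, [0.098, 0.002, 0], 0.333], [255, [0.098, 0.002, 0], 0.333], [255, [0.098, 0.002, 0], 0.333], [255, [0.049, 0.001, 0], 0.167], [255, [0.049, 0.001, 0], 0.167], [255, [0.049, 0.001, 0], 0.167], [255, [0.025, 0, 0], 0.083], [255, [0.025, 0, 0], 0.083], [255, [0, 0, 0], 0], [255, [0, 0, 0], 0]])

```text
time_s: 13.12
tcp_pos: [0.4485, -0.0105, 0.0516]
eef_rot: [180.0, -0.0, 100.2]
contact_force: [-0.2, 0.3, -0.8]
gripper_width: 0.0008
```

```bash
python3 look.py 5
```

```text
13.12 [ 0.4485 -0.0105  0.0516] [180.   -0.  100.2] [-0.2  0.3 -0.8] finger ang -170.2 R 0.1408
red 50 [285.4 210.7] R 0.0645 ang -150.6
blue 211 [244.7 200. ] R 0.0742 ang 113.9
```

View pics/t5.png

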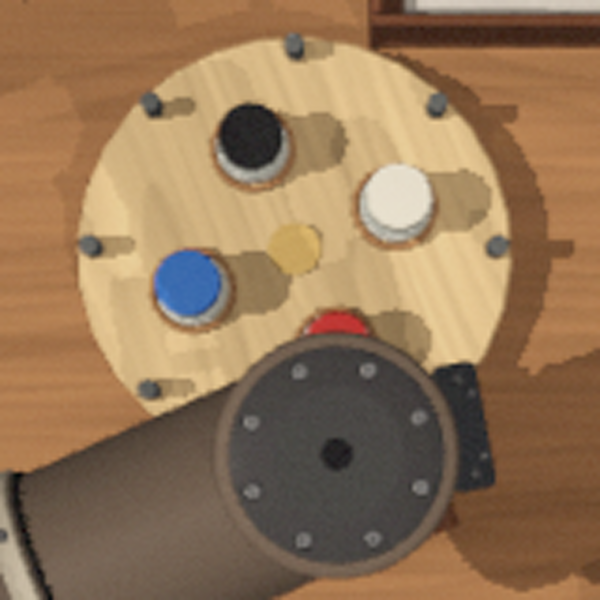

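Stopped just short, so I'll back off and clear the view to measure the carousel properly.

apply_moves(plan=[[255, [-0.15, 0, 0], 0], [255, [-0.15, 0, 0], 0], [255, [0, 0, -0.8], 0], [255, [0, 0, -1], 0], [255, [0, 0, -1], 0], [255, [-1, 0, 0], 0], [255, [-1, 0, 0], 0], [255, [-1, 0, 0], 0], [255, [-1, 0, 0], 0], [255, [-1, 0, 0], 0], [255, [-0.5, 0, 0], 0], [255, [0, 0, 0], 0]])

```text
time_s: 14.68
tcp_pos: [0.499, -0.2982, 0.1907]
eef_rot: [-179.9, -0.0, 100.0]
contact_force: [-0.7, -0.2, -0.2]
gripper_width: 0.0008
```

```bash
python3 look.py 6; python3 - <<'E'
from h import *
c=viewer.capture("top"); cv2.imwrite("pics/t6b.png",c["frame"])
E
```

```text
14.68 [ 0.499  -0.2982  0.1907] [-179.9   -0.   100. ] [-0.7 -0.2 -0.2] finger ang -105.8 R 0.3239
red 162 [285.  215.6] R 0.0748 ang -155.8
blue 211 [244.7 200. ] R 0.0742 ang 113.9
```

View pics/t6.png

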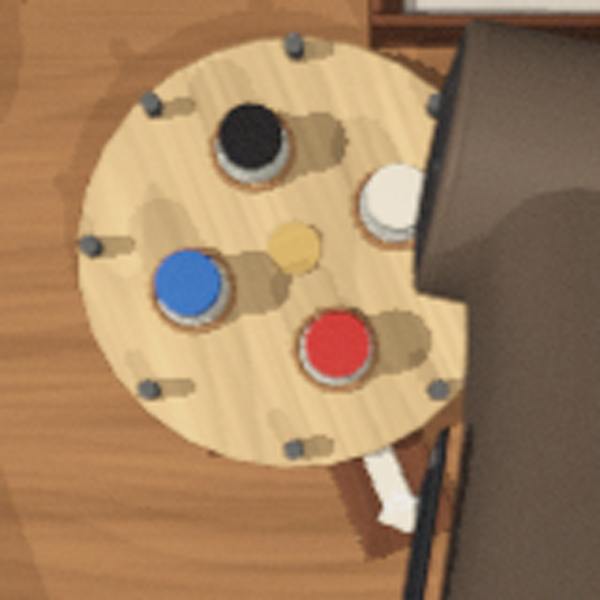

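```bash
python3 - <<'E'
from h import *
from scipy.optimize import least_squares
off=np.array([195,125]); c=viewer.capture("top")
pts=[(295,42),(150,101),(88,243),(148,387),(293,448),(439,388)]
W=np.array([ray(c,np.array(p)/3.75+off-.4,.070)[:2] for p in pts])
res=lambda q: np.hypot(W[:,0]-q[0],W[:,1]-q[1])-.138
q=least_squares(res,[.58,0]).x; print(q,(res(q)*1e3).round(1))
q0=np.array([.58725,.01348])
for qq in(q,q0):
    a=np.degrees(np.arctan2(*(W-qq).T[::-1])); print(a.round(1)); ph=np.degrees(np.angle(np.mean(np.exp(1j*8*np.radians(a)))))/8; print("jar angle", ph+22.5-180, ph)
# hub centre
f=c["frame"]; hsv=cv2.cvtColor(f,cv2.COLOR_BGR2HSV).astype(int)
h=ray(c,np.array((294,248))/3.75+off-.4,.042); print("hub",h)
# lids by fit
o=measure(c)
P={k:ray(c,o[k][0][0],.097)[:2] for k in('red','blue')}
k=(hsv[...,2]<60); b=[x for x in blobs(k[140:185,235:285],80)]; p=b[0][0]+[235,140]; P['black']=ray(c,p,.097)[:2]; print(p,b[0][1])
for n in P: print(n,P[n].round(4))
m=(P['red']+P['black'])/2; d=P['red']-P['black']; print("mid",m,np.hypot(*d),"red dir",np.degrees(np.arctan2(d[1],d[0])))
m2=m; d=P['blue']-m; print("blue dir",np.degrees(np.arctan2(d[1],d[0])))
E
```

```text
[0.58716724 0.01231849] [-0.9 -0.8  0.5 -0.6 -0.5 -0.7]
[  -0.    45.5   90.2  134.9  179.7 -135.3]
jar angle -157.52167465367322 -0.02167465367320968
[  -0.5   45.1   90.2  135.2 -179.8 -135. ]
jar angle -157.4543645228504 0.04563547714959069
hub [0.58713089 0.01309798 0.042     ]
[261.49763033 160.77725118] 211
red [ 0.5188 -0.0173]
blue [0.5572 0.0811]
black [0.6544 0.0407]
mid [0.58657743 0.01169515] 0.1474933498237225 red dir -156.8320217565923
blue dir 112.95370967524208
```

Pegs put the red well at -157.5° and the lids put it at -156.8°; the front is about -157.6°. I'll get a closer look with the wrist camera to confirm.

```bash
python3 - <<'E'
from h import *
s=get_state(); c=viewer.capture("wrist"); print(c["mount"].round(4),c["K"].round(1)); cv2.imwrite("pics/w0.png",c["frame"])
E
```

```text
[[ 1.000e+00 -6.000e-04 -7.000e-04  4.000e-04]
 [ 7.000e-04  9.682e-01  2.501e-01 -6.710e-02]
 [ 6.000e-04 -2.501e-01  9.682e-01 -1.590e-01]
 [ 0.000e+00  0.000e+00  0.000e+00  1.000e+00]] [[312.    0.  276.5]
 [  0.  312.  204. ]
 [  0.    0.    1. ]]
```

View pics/w0.png

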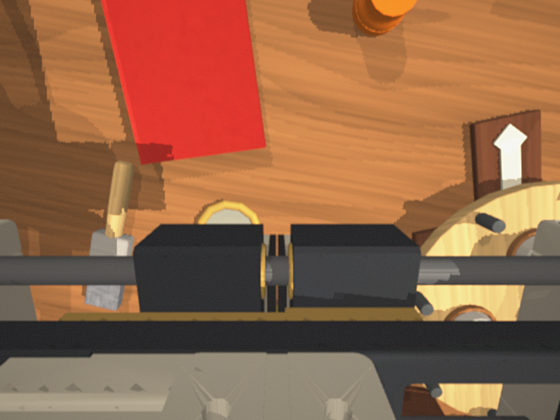

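apply_moves(plan=[[255, [0, 0, -0.7], 0], [255, [0, 0, -0.7], 0], [255, [0, 0, -0.7], 0], [255, [0, 0, -0.7], 0], [255, [0.9, 0.3, 0], 0], [255, [0.9, 0.3, 0], 0], [255, [0.9, 0.3, 0], 0], [255, [0.9, 0.3, 0], 0], [255, [0.9, 0.4, 0], 0], [255, [0.9, 0.4, 0], 0], [255, [0.43, 0.2, 0], 0], [255, [0, 0, 0], 0]])

```text
time_s: 16.38
tcp_pos: [0.5563, 0.012, 0.3315]
eef_rot: [-180.0, -0.0, 100.3]
contact_force: [-0.6, -1.1, -0.3]
gripper_width: 0.0004
```

apply_moves(plan=[[255, [0, 0, 0], 0], [255, [0, 0, 0], 0]])

```text
time_s: 16.62
tcp_pos: [0.5562, 0.0094, 0.3317]
eef_rot: [180.0, 0.0, 100.1]
contact_force: [-0.2, -1.2, -0.7]
gripper_width: 0.0005
```

```bash
python3 - <<'E'
from h import *
s=get_state(); c=viewer.capture("wrist"); print(s['tcp_pos'],s['eef_rot'],s['time_s']); cv2.imwrite("pics/w1.png",c["frame"])
np.savez("w1.npz",f=c["frame"],K=c["K"],m=c["mount"],p=s['tcp_pos'],e=s['eef_rot'])
E
```

```text
[0.55615343 0.00938365 0.33172427] [1.79991934e+02 1.59113392e-03 1.00093294e+02] 16.625
```

View pics/w1.png

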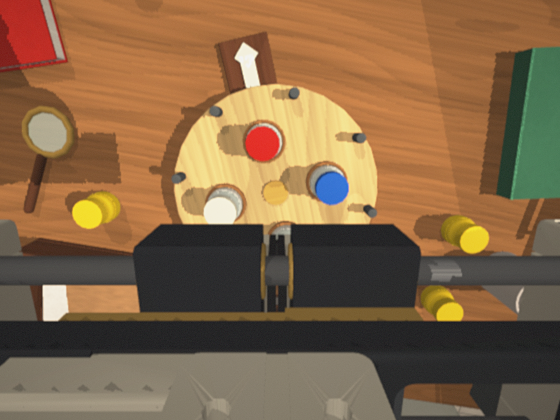

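The wrist view shows the pointer tip near (245,43), the red lid (262,143), blue lid (332,187), hub (275,193), and pegs at (293,92), (215,110), (360,137), (178,177), (370,210).

```bash
python3 - <<'E'
from h import *
from scipy.spatial.transform import Rotation as Ro
from scipy.optimize import least_squares
d=np.load("w1.npz"); f=d['f']; T=np.eye(4); T[:3,:3]=Ro.from_euler('xyz',d['e'],degrees=True).as_matrix(); T[:3,3]=d['p']
M=T@d['m']; c=dict(K=d['K'],R=M[:3,:3].T,t=-M[:3,:3].T@M[:3,3])
hsv=cv2.cvtColor(f,cv2.COLOR_BGR2HSV).astype(int); H,S,V=[hsv[...,i] for i in range(3)]
ang=lambda v:np.degrees(np.arctan2(v[1],v[0]))
R=np.zeros(H.shape,bool);R[30:90,225:270]=1
ys,xs=np.nonzero(R&(S<70)&(V>170)); Q=np.array([ray(c,(x,y),.013)[:2] for x,y in zip(xs,ys)])
R[:]=0;R[80:225,170:385]=1
red=blobs(R&((H<6)|(H>174))&(S>180)&(V>110),200)[0]; blue=blobs(R&(H>100)&(H<125)&(S>150)&(V>80),200)[0]; print(red,blue)
pd=blobs(R&(V<90)&(S<110),20,200); print([(p.round(1),a) for p,a in pd])
hub=blobs((lambda m:m)(R&(H>15)&(H<24)&(S>140)&(V>150)),80); 
h=ray(c,(275,193),.042)[:2]; print("hub",h,[(x[0].round(),x[1]) for x in hub])
rp,bp=ray(c,red[0],.097)[:2],ray(c,blue[0],.097)[:2]; print(rp,bp)
# disc circle
m=(R|False); m[:]=0; m[75:225,165:390]=1; m=(m&(H>12)&(H<28)&(V>170)&(S<150)).astype(np.uint8)
cs,_=cv2.findContours(m,cv2.RETR_EXTERNAL,cv2.CHAIN_APPROX_NONE); k=cv2.convexHull(max(cs,key=cv2.contourArea))[:,0]
k=k[(k[:,1]<215)]
P=np.array([ray(c,p,.042)[:2] for p in k]); s=least_squares(lambda q:np.hypot(P[:,0]-q[0],P[:,1]-q[1])-.15,h,loss='soft_l1',f_scale=.002); print("disc",s.x,np.std(s.fun))
W=np.array([ray(c,p,.058)[:2] for p,a in pd]); g=[np.abs(np.hypot(*(w-s.x))-.138)<.008 for w in W]; W=W[g]
s2=least_squares(lambda q:np.hypot(W[:,0]-q[0],W[:,1]-q[1])-.138,h); print("pegs",s2.x,s2.fun*1e3)
for n,q in(("disc",s.x),("pegs",s2.x),("hub",h)):
    a=np.array([ang(w-q) for w in W]); ph=np.degrees(np.angle(np.mean(np.exp(8j*np.radians(a)))))/8
    print(n,"pointer dir",ang(Q.mean(0)-q),"red",ang(rp-q),np.hypot(*(rp-q)),"blue-90",ang(bp-q)+90-360,"pegphase well",ph-157.5, "tip far",max(np.hypot(*(Q-q).T)))
u,_,vt=np.linalg.svd(Q-Q.mean(0)); print("axis",ang(vt[0]))
E
```

```text
(array([261.82642777, 143.60582307]), np.int32(893)) (array([331.39975093, 187.61145704]), np.int32(803))
[(array([355.2, 137.2]), np.int32(34)), (array([181.3, 175.6]), np.int32(35)), (array([367.4, 208.8]), np.int32(48))]
hub [0.58807853 0.01296025] [(array([275., 192.]), np.int32(486))]
[ 0.51711316 -0.01584657] [0.55640896 0.08130239]
disc [0.58635079 0.01338211] 0.003620841461976852
pegs [0.59211929 0.01328993] [ 0.6187123  -3.41752729 -3.83060188]
disc pointer dir -157.52205623786756 red -157.1129561767333 0.07515427685123403 blue-90 -156.21029535840515 pegphase well -157.24806123233043 tip far 0.21139466091089115
pegs pointer dir -158.22284435012347 red -158.77109668561565 0.0804664818128951 blue-90 -152.29802482656453 pegphase well -156.6176953786877 tip far 0.2166889190274715
hub pointer dir -157.8501784551456 red -157.9063992272542 0.07658926974548806 blue-90 -155.1371154143851 pegphase well -157.11569992811613 tip far 0.21282645499911493
axis 22.118159303681797
```

```bash
python3 - <<'E'
from plant import close_job
print(close_job())
E
```

```text
the job is handed in; nothing more can be done
None
```

I turned the carousel about 124° clockwise, seen from above, by pushing one rim peg with the shut fingertips. The last few degrees were slow. The jar with the red lid now faces the white pointer, and I handed the job in at about 17 s with the arm raised clear.

**Alignment:** the last checks agree to within about 1°.

| What was measured | Top camera | Wrist camera |
|---|---|---|
| White pointer direction | -157.7° (before the turn) | -157.5° to -157.9° |
| Red lid | -156.8° (line through the black lid) or -155.8° (from the fitted centre) | -157.1° to -157.9° |
| Red well, worked out from the pegs | -157.5° | -157.1° to -157.2° |

- **Readings that disagreed:** the blue lid put the red jar 1–2.5° short of the pointer. A wrist-camera circle fit on only three partly visible pegs was off by about 4 mm, so I gave it no weight.
- **Forces and neighbours:** contact forces read at the end of each move stayed under 2 N. All four jars were still upright in their wells in the last pictures. I did not re-measure the books, mug, magnifier and brush; the arm passed above some of them and the measured forces gave no sign of contact.

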